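# Charge the tumbling drum and close its bayonet lid

### The arm

A 6-joint arm with a two-finger parallel gripper is mounted at the origin on the work surface; the furniture and walls round the work are solid. World frame = base frame: x ahead of the robot, y to its left, z up, the work surface at z = 0. Lengths are in m, angles in rad, forces in N, time in s.
With the tool pointing down it reaches from about 0.325 to 1 m from the base axis. Payload 5.1 kg.
Tool frame: the origin (TCP) lies between the finger pads, 19 mm behind the fingertips; this is the grasp point; z points along the fingers, y is the line along which they close (so a half turn about z gives the same grasp; the last joint's range is limited). The gripper opens to 85 mm and grips with 20 to 120 N. Pads are 22 mm wide; open, the fingers measure 114 mm over their backs; the gripper's body (76 mm by 85 mm) begins 54 mm behind the grasp point. The pads swing forward as they close: fully open they stand 13 mm farther back than shut.
Start: joints at [1.261, 0.124, 1.65, -0, 1.367, -0.083], TCP at [0.146, 0.633, 0.25] pointing down, gripper open.
Joint ranges: [-2.61, 2.61], [-1.02, 2.33], [0.03, 2.71], [-1.35, 4.49], [0.32, 2.68], [-2.91, 2.91]. Speed limits (rad/s): [2.57, 2.57, 3.14, 3.14, 3.14, 3.14].

### API

Orientations are given as a 3x3 rotation matrix whose columns are the frame's x, y, z axes.
In Python, from rig import ctrl gives the robot as it stands. The module is installed in compiled form; this text tells all that it offers.
- The arm moves only by the shell command python3 -m handwheel 'ROWS' [FORCE]. ROWS is rows parted by semicolons, their numbers by spaces, 1 to 10 of them, each of 7 numbers: a rotation vector rx, ry, rz in rad, then dx, dy, dz in m, then the finger opening in m; each row is the pose to reach, as a shift and turn from the pose commanded when the command began, along the tool's axes at that moment; what a row does not reach only later rows make up. A row lasts 1/8 s, in which the tool goes at most 0.0625 m and 0.188 rad, less where a joint would pass 70% of its speed; a pose out of reach is approached as far as the arm can. The fingers move at their own pace and stop on an object; FORCE is the grip in N (left out, the last holds). Time passes only in rows, so rows that do not move let the fingers close. It prints the time, the measured TCP pose, the force, the opening and the grip force at its end.
- ctrl.state(): the state, without advancing time (a new reading comes with each control period).
- ctrl.get_image(name): name is "side" or "top" or "wrist"; returns a dict with "pixels" (400x640x3 uint8, blue, green, red), "z_map" (400x640 float32, m along the optical axis (not along the pixel's ray), 0 where there is no reading), "camera_matrix" (3x3 intrinsics, pixels), "rvec" (rotation vector, rad) and "tvec" (3), from world to camera coordinates, as OpenCV has them; the wrist camera has in their place "T_tool_cam" (4x4, takes a point from camera to tool coordinates, whose origin is the TCP and whose axes are the flange's). Camera axes: x right, y down, z forward; pixel columns grow to the right and rows downward; lengths in m; the calibration is good to about 2 mm. A picture is of the moment at which its call begins: read the wrist's pose just before it.
- ctrl.hand_in(): hands the job in; it is judged then, once.
The state is a dict: "time_s": time; "q": joint angles; "qd": joint speeds; "tau": joint torques, N m; "tcp_pos": TCP position; "tcp_rot": TCP orientation; "wrist_force": force on the tool from outside, world axes, zero at the start; "wrist_torque": the same for the moment, N m; "width": finger opening in m; "grasp_force": force on a finger pad.
Only numpy, scipy, OpenCV 4.12 (cv2) and the standard library are available. Lean on these libraries where they do the work, as an engineer would, in place of code of your own. Each camera call takes 0.05 s, during which the arm holds its last target. There are 200 camera calls.

### The job

Tip all six marble chips from the charging tray into the tumbling drum and set the tray back on the bench, upright. Then close the drum: put the lid's two lugs through the gaps in the mouth, push it down against the sprung seal, and turn it clockwise (seen from above) a little under a quarter turn to the stops, so that the slots in its ears stand over the screw bosses. Finish while still gripping the handle and pressing the flange flush onto the rim, so that I can put in the two screws - do not let go - and leave the other things on the bench where they are.

Things in the scene. Friction and masses are not known exactly. Their poses are not given: they have to be found in the camera images.
- drum: Tumbling drum, fixed, standing on end: round grey barrel 149 mm across its black tyres, foot 152 mm. Origin: centre of its underside, z up. Bore 120 mm wide, floor 14 mm up. Rim 130 mm up, 132 mm across, with a 6 mm thick ledge reaching in to a 102 mm opening, except at two 48-degree wide gaps on its +x and -x, open to 120 mm. Half-turn symmetric.
- drum_mouth (a point): Centre of the mouth, level with the rim (130 mm up). Underside of the ledge: 124 mm up.
- drum_gap_a (a point): Middle of the gap on the drum's +x, at rim height, 55.5 mm from the axis. A lug pushed down through a gap can turn clockwise (from above) under the ledge by 82 degrees (1.43 rad) to a solid stop; anticlockwise it is blocked.
- drum_gap_b (a point): Middle of the gap on the drum's -x side.
- drum_boss_a (a point): Screw hole of the small boss outside the rim, 82 degrees clockwise (from above) from gap a, at rim height, 72.5 mm from the axis.
- drum_boss_b (a point): Screw hole of the boss 82 degrees clockwise from gap b.
- seal_ring (a joint): Black sprung seal ring in the mouth, 84 mm inside, 98 mm outside: m pressed down, 0 to 0.012. At 0 its top is 8 mm below the rim and it pushes up with 5.4 N, plus 0.9 N per mm. 0.008: the lid's flange is flush on the rim; 0.004: the turned lid was let go and rose until its lugs bear on the ledge.
- lid: Loose aluminium lid, about 0.32 kg. Origin: centre of its underside, z up. Plug 97 mm wide, 16 mm high; two lugs at its bottom on +x and -x, 6 mm thick, 28 degrees wide, 115 mm over both; above the plug a flange 132 mm wide, 6 mm thick. Half-turn symmetric. Flush, its origin is 114 mm above the drum's; the lugs are clear under the ledge when it is below 118 mm.
- lid_grip (a point): Middle of the lid's black bar handle, 49 mm above the lid's underside: the TCP goes here. The bar runs along the lid's x (the line of lugs and ears), 66 mm long, 16 mm wide (close along the lid's y), top 54 mm above the underside; its 26 mm wide foot ends 26.5 mm up.
- lid_ear_a (a point): Slot of the flat ear on the lid's +x, at the flange's underside (16 mm above the lid's underside), 72.5 mm from the axis; 163 mm over both ears.
- lid_ear_b (a point): Slot of the ear on the lid's -x.
- tray: Loose sheet-steel charging tray, about 0.30 kg plus 0.13 kg of chips. Origin: underside, near the middle, z up. x from -66 mm (open pouring lip, 66 mm wide; at the start roughly towards the robot) to +54 mm (back, 90 mm wide); walls 26 to 36 mm high. The last 30 mm of floor ramp up to the lip by 10 degrees. Tipped lip-down by 45 degrees the chips slide out.
- tray_grip (a point): Middle of the wooden bar across the tray, 70 mm above its underside: the TCP goes here. Bar along the tray's y, 78 mm long, 14 mm thick (close along the tray's x), from 58 to 82 mm up, at x = -5 mm.
- tray_lip (a point): Middle of the top edge of the pouring lip: 61 mm in front of the bar (tray -x) and 62 mm below tray_grip.
- chip_1: One of six marble chips, about 20 to 24 mm each way, 22 g, lying loose in the tray. Origin: its underside as it lies at the start.
- chip_2: One of six marble chips, about 20 to 24 mm each way, 22 g, lying loose in the tray. Origin: its underside as it lies at the start.
- chip_3: One of six marble chips, about 20 to 24 mm each way, 22 g, lying loose in the tray. Origin: its underside as it lies at the start.
- chip_4: One of six marble chips, about 20 to 24 mm each way, 22 g, lying loose in the tray. Origin: its underside as it lies at the start.
- chip_5: One of six marble chips, about 20 to 24 mm each way, 22 g, lying loose in the tray. Origin: its underside as it lies at the start.
- chip_6: One of six marble chips, about 20 to 24 mm each way, 22 g, lying loose in the tray. Origin: its underside as it lies at the start.
- onyx_offcut: Bystander: a pink stone block, 40 x 45 x 30 mm; leave it.
- masking_tape: Bystander: a roll of masking tape, 100 mm across, 25 mm high; leave it.
- sanding_block: Bystander: a dark rubber sanding block, 62 x 115 x 34 mm; leave it.

How it is judged:
On the way, in this order (a step that is already met when the one before it is completed fails the run):
1. all six chips lie in the drum (horizontal distance between each of chip_1, chip_2, chip_3, chip_4, chip_5, chip_6 and drum below 0.062 m and height (world z) of each of chip_1, chip_2, chip_3, chip_4, chip_5, chip_6 below 0.095 m), for 0.2 s.
2. the tray stands upright on the bench again, let go (all of step 1 and height (world z) of tray below 0.012 m and angle between tray's own z axis and vertical below 0.12 rad and contact force between the fingers and tray below 0.1 N), for 0.2 s.
3. the lid's lugs are pushed down through the gaps (z of lid in the frame of drum below 0.1185 m and horizontal distance between lid and drum below 0.006 m and (horizontal distance between lid_ear_a and drum_gap_a below 0.04 m or horizontal distance between lid_ear_a and drum_gap_b below 0.04 m)), for 0.05 s.
At the end, for the whole second after the job is handed in: All six chips in the drum; tray upright on the bench; lid centred within 5 mm, level within 0.04 rad, turned until the ear slots are within 7 mm of the boss holes, and held down within 2.5 mm of flush (seal ring pressed more than 5.5 mm) with the fingers still gripping it (all of step 1 and height (world z) of tray below 0.012 m and angle between tray's own z axis and vertical below 0.12 rad and z of lid in the frame of drum below 0.1165 m and horizontal distance between lid and drum below 0.005 m and angle between lid's own z axis and vertical below 0.04 rad and (horizontal distance between lid_ear_a and drum_boss_a below 0.007 m or horizontal distance between lid_ear_a and drum_boss_b below 0.007 m) and value of joint seal_ring above 0.0055 m and contact force between the fingers and lid above 3 N and linear speed of lid below 0.01 m/s); the arm keeps its last pose, push and grip.
It fails at once if a bystander is moved by more than 30 mm (distance of any of onyx_offcut, masking_tape, sanding_block from where it was at the start of the episode above 0.03 m).
It also fails if it takes over 72 s, if anything falls off the work surface, if the arm or the gripper's body presses on something with over 40 N, if the wrist force passes 120 N, or if a joint passes its speed limit or range.

## Working session

There is one attempt and no reset: what is moved stays moved. The work goes in short steps, Python scripts to look and compute and a shell command to move; the robot and the scene stay as the last step left them, time stands still between calls to the robot, and variables do not carry over. Pictures are saved under pics/ and viewed, at most 10 in all, crops included, and the job is handed in when it is done.

```bash
mkdir -p pics; cat > h.py <<'E'
import numpy as np, cv2, pickle
from rig import ctrl
def grab(n):
    s=ctrl.state(); d=ctrl.get_image(n); K=d["camera_matrix"]
    z=d["z_map"]; v,u=np.mgrid[:400,:640]
    P=np.stack([(u-K[0,2])/K[0,0]*z,(v-K[1,2])/K[1,1]*z,z],-1)
    if n=="wrist":
        T=d["T_tool_cam"]; P=P@T[:3,:3].T+T[:3,3]; P=P@np.array(s["tcp_rot"]).T+np.array(s["tcp_pos"])
    else:
        R=cv2.Rodrigues(np.array(d["rvec"],float))[0]; P=(P-np.array(d["tvec"]).ravel())@R
    P[z==0]=np.nan
    return d["pixels"],P
E
python3 - <<'E'
from h import *
for n in("top","side"):
    im,P=grab(n); cv2.imwrite(f"pics/{n}0.png",im); np.savez(f"{n}0.npz",im=im,P=P)
s=ctrl.state(); print(s["tcp_pos"],np.round(s["tcp_rot"],3),s["time_s"])
E
```

```text
[0.14604747 0.63284571 0.24884021] [[-0.974  0.225 -0.001]
 [ 0.225  0.974 -0.002]
 [ 0.    -0.002 -1.   ]] 0.1
```

View pics/top0.png

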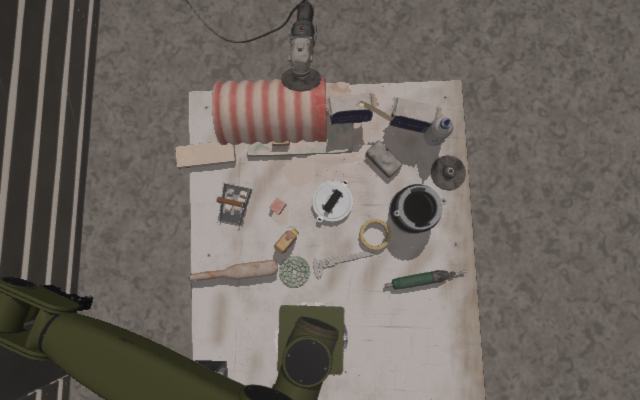

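View pics/side0.png

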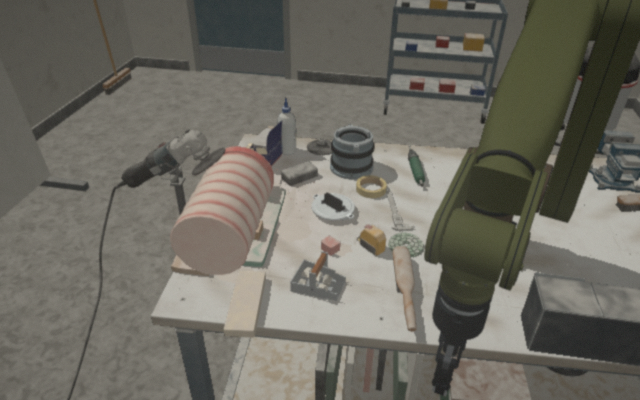

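Top view: the tray is at (233,203) with its bar at (232,201). The lid is at (332,202), the drum at (416,208), the onyx at (278,207), the tape at (374,235) and the sanding block at (383,158). Next I measure.

```bash
python3 - <<'E'
from h import *
d=np.load("top0.npz"); P=d["P"]; im=d["im"]
for n,(u,v) in dict(tray=(232,201),lid=(332,202),drum=(420,208),rim=(398,208),onyx=(278,207),tape=(362,237),sand=(383,158),arm=(300,60)).items(): print(n,np.round(P[v,u],3))
a=cv2.resize(im[170:240,205:275],None,fx=5,fy=5,interpolation=2)
b=cv2.resize(im[165:235,300:370],None,fx=5,fy=5,interpolation=2)
c=cv2.resize(im[175:245,380:450],None,fx=5,fy=5,interpolation=2)
cv2.imwrite("pics/crop.png",cv2.resize(np.hstack([a,b,c]),(798,266)))
# heights
x,y,z=P[...,0],P[...,1],P[...,2]
def cl(m,n): print(n,m.sum(),np.round(np.nanmin(P[m],0),3),np.round(np.nanmax(P[m],0),3),np.round(np.nanmean(P[m],0),4))
vv,uu=np.mgrid[:400,:640]
box=lambda a,b,c,d:(uu>=a)&(uu<b)&(vv>=c)&(vv<d)
cl(box(215,255,180,228)&(z>.055),"bar")
cl(box(310,357,175,225)&(z>.045),"handle"); cl(box(306,360,175,228)&(z>.012)&(z<.03),"flange")
cl(box(385,447,180,240)&(z>.12),"rim")
E
```

```text
tray [0.425 0.252 0.088]
lid [ 0.433 -0.057  0.054]
drum [ 0.424 -0.343  0.012]
rim [ 0.413 -0.254  0.131]
onyx [0.415 0.116 0.028]
tape [ 0.326 -0.156  0.025]
sand [ 0.582 -0.219  0.033]
arm [0.802 0.043 0.281]
bar 141 [0.408 0.218 0.059] [0.44  0.304 0.089] [0.4233 0.2587 0.0806]
handle 105 [ 0.411 -0.078  0.046] [ 0.468 -0.035  0.063] [ 0.439  -0.0571  0.0548]
flange 1176 [ 0.373 -0.122  0.012] [0.509 0.025 0.03 ] [ 0.4391 -0.0573  0.0239]
rim 802 [ 0.352 -0.395  0.12 ] [ 0.484 -0.242  0.141] [ 0.4169 -0.3185  0.1291]
```

View pics/crop.png

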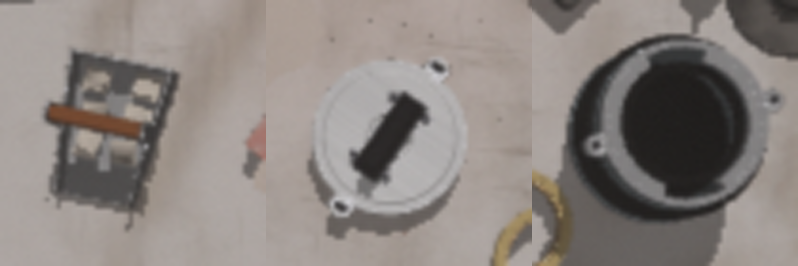

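The crop shows the tray lip facing the robot with the bar from (50,113) to (140,130). The lid ears are at (437,67) and (341,206). The drum bosses are at (596,145) and (773,98), and its gaps are at top and bottom. I'll move above the tray and look with the wrist camera.

```bash
cat >> h.py <<'E'
from scipy.spatial.transform import Rotation as Ro
def go(p,yaw,tilt=0):
    "row for target p, tool y at yaw (deg), tool tilted about its x (deg)"
    s=ctrl.state(); R0=np.array(s["tcp_rot"]); a=np.radians(yaw)
    y=np.array([np.cos(a),np.sin(a),0]); z=np.array([0,0,-1.]); R=np.stack([np.cross(y,z),y,z],1)
    R=R@Ro.from_euler('x',tilt,degrees=True).as_matrix()
    rv=Ro.from_matrix(R0.T@R).as_rotvec(); d=R0.T@(np.array(p)-s["tcp_pos"])
    print("row",np.round(rv,3),np.round(d,4),"rows>=",np.round(max(np.linalg.norm(rv)/.188,np.linalg.norm(d)/.0625),1),"t",s["time_s"])
def line(Q):
    c=Q[:,:2].mean(0); w,v=np.linalg.eigh(np.cov(Q[:,:2].T)); return c,np.degrees(np.arctan2(v[1,1],v[0,1]))
E
python3 - <<'E'
from h import *
d=np.load("top0.npz"); P=d["P"]; z=P[...,2]; vv,uu=np.mgrid[:400,:640]
box=lambda a,b,c,d:(uu>=a)&(uu<b)&(vv>=c)&(vv<d)
print(line(P[box(215,255,180,228)&(z>.07)]), line(P[box(310,357,175,225)&(z>.045)]))
go([.423,.2587,.22],-10.7)
E
```

```text
(array([0.42368038, 0.26053058]), np.float64(79.20473539073491)) (array([ 0.43899657, -0.05711902]), np.float64(146.6521290645214))
row [-2.000e-03  1.000e-03  1.531e+00] [-0.354  -0.3022  0.0294] rows>= 8.1 t 0.1
```

```bash
python3 -m handwheel '0 0 1.531 -0.354 -0.302 0.029 0.085; 0 0 1.531 -0.354 -0.302 0.029 0.085; 0 0 1.531 -0.354 -0.302 0.029 0.085; 0 0 1.531 -0.354 -0.302 0.029 0.085; 0 0 1.531 -0.354 -0.302 0.029 0.085; 0 0 1.531 -0.354 -0.302 0.029 0.085; 0 0 1.531 -0.354 -0.302 0.029 0.085; 0 0 1.531 -0.354 -0.302 0.029 0.085; 0 0 1.531 -0.354 -0.302 0.029 0.085; 0 0 1.531 -0.354 -0.302 0.029 0.085'
python3 -m handwheel '0 0 0 0 0 0 0.085'
python3 - <<'E'
from h import *
im,P=grab("wrist"); cv2.imwrite("pics/w1.png",im); np.savez("w1.npz",im=im,P=P)
z=P[...,2]; x=P[...,0];y=P[...,1]
m=(z>.066)&(z<.095)&(np.hypot(x-.42,y-.26)<.08); print(m.sum(),line(P[m]),np.nanmax(P[m],0),np.nanmin(P[m],0))
s=ctrl.state();print(s["q"],s["tcp_pos"])
E
```

```text
time_s: 1.35
tcp_pos: [0.4228, 0.2598, 0.2208]
tcp_rot: [[0.184, 0.983, -0.001], [0.983, -0.184, 0.0], [-0.0, -0.001, -1.0]]
wrist_force: [-0.4, 0.7, 0.5]
width: 0.0849
grasp_force: 0.0
time_s: 1.48
tcp_pos: [0.4226, 0.2603, 0.221]
tcp_rot: [[0.183, 0.983, -0.0], [0.983, -0.183, 0.0], [0.0, -0.0, -1.0]]
wrist_force: [-0.2, -0.6, 0.4]
width: 0.0852
grasp_force: 0.0
1650 (array([0.42348671, 0.26448687]), np.float64(79.73782971421447)) [0.43923076 0.30498157 0.08386685] [0.40732755 0.21944172 0.06613782]
[ 4.43913570e-01 -2.03614475e-01  2.01702773e+00  1.55996531e-04
  1.32824187e+00  6.28188742e-01] [0.42259747 0.26037046 0.22100272]
```

View pics/w1.png

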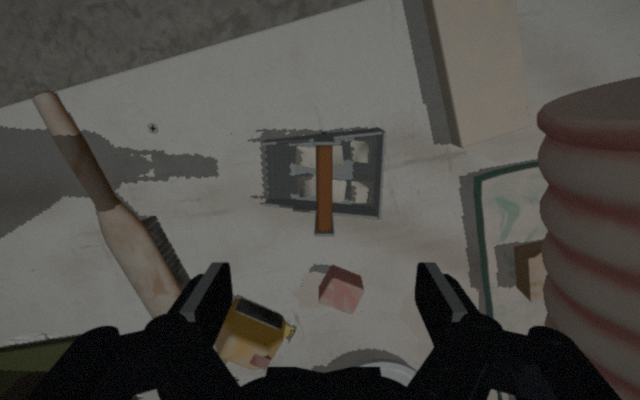

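The wrist view shows the bar at (324,188), square to the fingers. I descend and grip.

```bash
python3 -m handwheel '0 0 0 0.002 0.001 0.06 0.085; 0 0 0 0.002 0.001 0.11 0.085; 0 0 0 0.002 0.001 0.14 0.085; 0 0 0 0.002 0.001 0.151 0.085; 0 0 0 0.002 0.001 0.151 0.03; 0 0 0 0.002 0.001 0.151 0.0; 0 0 0 0.002 0.001 0.151 0.0; 0 0 0 0.002 0.001 0.151 0.0' 80
python3 -m handwheel '0 0 0 0 0 0 0;0 0 0 0 0 0 0; 0 0 0 0 0 -0.02 0;0 0 0 0 0 -0.06 0;0 0 0 0 0 -0.12 0;0 0 0 0 0 -0.18 0;0 0 0 0 0 -0.20 0;0 0 0 0 0 -0.2 0'
python3 - <<'E'
from h import *
go([.45,-.3,.29],-37)
d=np.load("top0.npz"); P=d["P"]; z=P[...,2]; vv,uu=np.mgrid[:400,:640]
m=(uu>=385)&(uu<447)&(vv>=180)&(vv<240)&(abs(z-.13)<.006)
Q=P[m][:,:2]
from scipy.optimize import minimize
# ring fit: rim annulus 51..66
f=lambda c:np.sum(np.clip(np.hypot(*(Q-c).T)-.066,0,.003)+np.clip(.053-np.hypot(*(Q-c).T),0,.003))
print(minimize(f,[.417,-.32],method="Nelder-Mead").x)
E
```

```text
time_s: 2.52
tcp_pos: [0.425, 0.2616, 0.0712]
tcp_rot: [[0.186, 0.983, 0.001], [0.983, -0.186, 0.001], [0.001, 0.001, -1.0]]
wrist_force: [-4.3, -1.9, 4.7]
width: 0.0128
grasp_force: 79.6
time_s: 3.52
tcp_pos: [0.4246, 0.2613, 0.2698]
tcp_rot: [[0.186, 0.983, 0.001], [0.983, -0.186, 0.0], [0.0, 0.001, -1.0]]
wrist_force: [0.8, -1.0, -5.3]
width: 0.0131
grasp_force: 78.5
row [ 0.    -0.     0.459] [-0.5467  0.1293 -0.0203] rows>= 9.0 t 3.525
[ 0.41794485 -0.31885279]
```

```bash
python3 - <<'E'
from h import *
go([.4864,-.371,.235],-37.3)
E
```

```text
row [ 0.    -0.     0.464] [-0.6098  0.1782  0.0347] rows>= 10.2 t 3.525
```

```bash
python3 -m handwheel '0 0 0 -0.02 0.006 0 0;0 0 0.05 -0.06 0.018 0 0;0 0 0.1 -0.11 0.032 0 0;0 0 0.15 -0.16 0.047 0 0;0 0 0.2 -0.21 0.061 0 0;0 0 0.25 -0.26 0.076 0 0;0 0 0.3 -0.31 0.091 0 0;0 0 0.35 -0.36 0.105 0 0;0 0 0.4 -0.41 0.12 0 0;0 0 0.464 -0.45 0.132 0 0'
python3 - <<'E'
from h import *
go([.4864,-.371,.235],-37.3)
E
```

```text
time_s: 4.78
tcp_pos: [0.4688, -0.2067, 0.2649]
tcp_rot: [[0.609, 0.793, -0.007], [0.793, -0.609, 0.004], [-0.001, -0.008, -1.0]]
wrist_force: [0.7, 0.7, -3.9]
width: 0.0129
grasp_force: 78.5
row [-0.008  0.001 -0.003] [-0.1197  0.1142  0.0292] rows>= 2.7 t 4.775
```

```bash
python3 -m handwheel '0 0 0 -0.04 0.038 0.01 0;0 0 0 -0.08 0.076 0.02 0;0 0 0 -0.11 0.105 0.03 0;0 0 0 -0.118 0.114 0.038 0;0 0 0 -0.118 0.114 0.045 0;0 0 0 -0.118 0.114 0.045 0'
python3 - <<'E'
from h import *
im,P=grab("side"); cv2.imwrite("pics/s1.png",cv2.resize(im[60:260,220:540],(800,500)))
go([.4864,-.371,.22],-37.3)
E
```

```text
time_s: 5.52
tcp_pos: [0.489, -0.3665, 0.2225]
tcp_rot: [[0.605, 0.796, -0.003], [0.796, -0.605, 0.003], [0.001, -0.004, -1.0]]
wrist_force: [0.1, 0.5, -3.8]
width: 0.0128
grasp_force: 78.6
row [-0.002 -0.     0.001] [-0.0052  0.0001  0.0038] rows>= 0.1 t 5.575
```

View pics/s1.png

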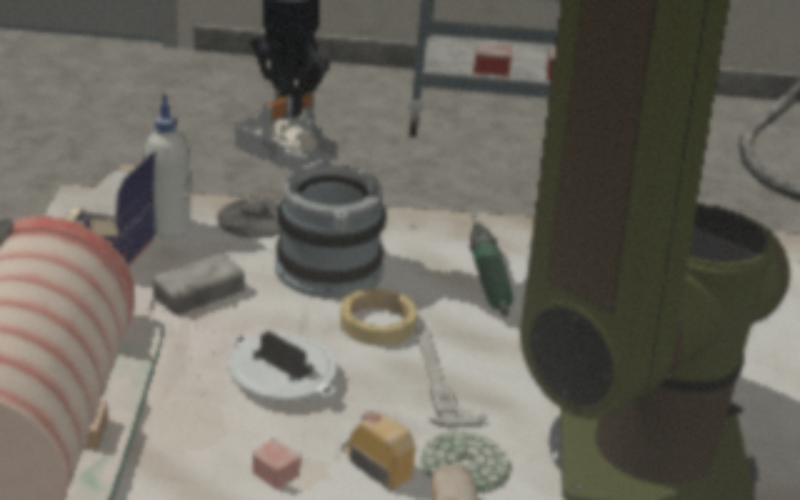

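The tray is held level with its chips at (290,135), and its lip is at the drum mouth (335,185). I tilt with the lip held in place.

```bash
python3 -m handwheel '-0.1 0 0 -0.003 -0.007 -0.003 0;-0.2 0 0 -0.005 -0.0135 -0.007 0;-0.3 0 0 -0.005 -0.021 -0.012 0;-0.4 0 0 -0.005 -0.029 -0.015 0;-0.5 0 0 -0.005 -0.037 -0.018 0;-0.6 0 0 -0.005 -0.0457 -0.02 0;-0.7 0 0 -0.005 -0.054 -0.021 0;-0.8 0 0 -0.005 -0.063 -0.021 0;-0.9 0 0 -0.005 -0.072 -0.02 0;-1.0 0 0 -0.005 -0.080 -0.019 0' 90
python3 -m handwheel '0 0 0 0 0 0 0;0 0 0 0 0 0 0;0 0 0 0 0 0 0;0 0 0 0 0 0 0'
python3 - <<'E'
from h import *
im,P=grab("side"); im2,P2=grab("top"); cv2.imwrite("pics/s2.png",np.hstack([cv2.resize(im[100:200,300:400],(400,400)),cv2.resize(im2[160:250,370:460],(400,400))]))
print(ctrl.state()["q"])
E
```

```text
time_s: 6.82
tcp_pos: [0.4231, -0.3225, 0.245]
tcp_rot: [[0.604, 0.428, 0.672], [0.797, -0.324, -0.51], [-0.0, 0.844, -0.537]]
wrist_force: [1.0, -0.3, -2.8]
width: 0.0133
grasp_force: 88.9
time_s: 7.32
tcp_pos: [0.4236, -0.3242, 0.245]
tcp_rot: [[0.606, 0.43, 0.67], [0.796, -0.327, -0.51], [-0.0, 0.842, -0.54]]
wrist_force: [-0.4, -0.2, -2.4]
width: 0.0127
grasp_force: 88.7
[-0.82486621 -0.63018158  2.47297347  0.45477473  0.33804726 -0.52698037]
```

View pics/s2.png

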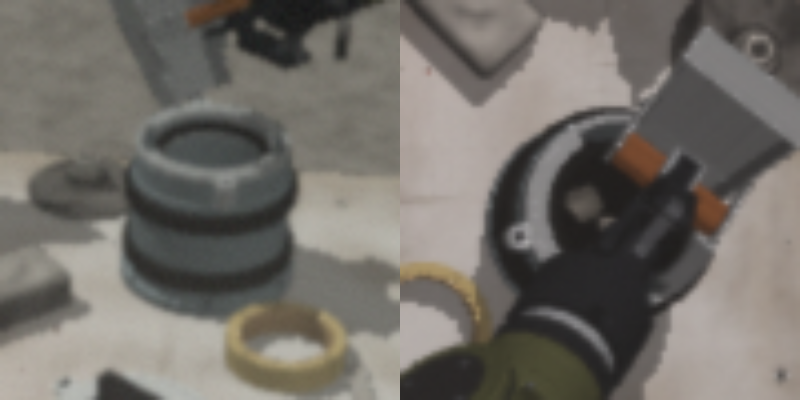

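The right crop shows chips in the drum at (585,205) and nothing spilled. The wrist load fell by 1.4 N, about six chips. I bring the tray back.

```bash
python3 - <<'E'
from h import *
go([.486,-.371,.28],-37.3); go([.455,-.345,.27],-37.3,-28)
E
```

```text
row [ 1. -0.  0.] [0.0006 0.0723 0.0466] rows>= 5.3 t 7.425
row [ 0.511 -0.     0.   ] [0.0025 0.042  0.018 ] rows>= 2.7 t 7.425
```

```bash
python3 -m handwheel '0.17 0 0 0 0.015 0.006 0;0.34 0 0 0.001 0.028 0.012 0;0.511 0 0 0.002 0.042 0.018 0;0.68 0 0 0.001 0.052 0.028 0;0.85 0 0 0 0.062 0.037 0;1.0 0 0 0 0.072 0.047 0;1.0 0 0 0 0.072 0.047 0'
python3 - <<'E'
from h import *
go([.4246,.2613,.24],-10.7)
E
```

```text
time_s: 8.3
tcp_pos: [0.4877, -0.3733, 0.2777]
tcp_rot: [[0.606, 0.795, -0.001], [0.795, -0.606, 0.001], [0.0, -0.001, -1.0]]
wrist_force: [-0.4, 1.2, -2.5]
width: 0.0125
grasp_force: 89.1
row [-0.001 -0.    -0.464] [ 0.4665 -0.4348  0.0381] rows>= 10.2 t 8.3
```

```bash
python3 -m handwheel '0 0 -0.04 0.045 -0.042 0 0;0 0 -0.09 0.09 -0.084 0 0;0 0 -0.14 0.135 -0.126 0 0;0 0 -0.18 0.18 -0.168 0 0;0 0 -0.23 0.225 -0.21 0 0;0 0 -0.28 0.27 -0.252 0 0;0 0 -0.32 0.315 -0.294 0 0;0 0 -0.37 0.36 -0.336 0 0;0 0 -0.42 0.405 -0.378 0.01 0;0 0 -0.464 0.45 -0.42 0.03 0'
python3 - <<'E'
from h import *
go([.4246,.2613,.071],-10.7)
E
```

```text
time_s: 9.55
tcp_pos: [0.4241, 0.2412, 0.2512]
tcp_rot: [[0.184, 0.983, 0.006], [0.983, -0.184, 0.003], [0.004, 0.005, -1.0]]
wrist_force: [1.1, -1.2, -2.1]
width: 0.0126
grasp_force: 89.4
row [ 0.005 -0.004  0.001] [ 0.0192 -0.0042  0.1802] rows>= 2.9 t 9.55
```

```bash
python3 -m handwheel '0 0 0 0.015 -0.004 0.02 0;0 0 0 0.015 -0.004 0.07 0;0 0 0 0.015 -0.004 0.12 0;0 0 0 0.015 -0.004 0.15 0;0 0 0 0.015 -0.004 0.16 0;0 0 0 0.015 -0.004 0.16 0'
python3 - <<'E'
from h import *
go([.4246,.2613,.071],-10.7)
E
```

```text
time_s: 10.3
tcp_pos: [0.4232, 0.2544, 0.0903]
tcp_rot: [[0.186, 0.983, 0.001], [0.983, -0.186, 0.0], [0.001, 0.001, -1.0]]
wrist_force: [-0.0, -0.6, -1.6]
width: 0.0127
grasp_force: 89.2
row [ 0.001 -0.001 -0.   ] [0.007  0.     0.0193] rows>= 0.3 t 10.3
```

```bash
python3 -m handwheel '0 0 0 0.005 0 0.012 0;0 0 0 0.005 0 0.018 0;0 0 0 0.005 0 0.0205 0;0 0 0 0.005 0 0.0205 0;0 0 0 0.005 0 0.0205 0.03;0 0 0 0.005 0 0.0205 0.06;0 0 0 0.005 0 0.0205 0.06;0 0 0 0.005 0 -0.01 0.06;0 0 0 0.005 0 -0.06 0.06;0 0 0 0.005 0 -0.11 0.06'
python3 - <<'E'
from h import *
im,P=grab("wrist"); cv2.imwrite("pics/w2.png",im)
z=P[...,2]; x=P[...,0];y=P[...,1]
m=(z>.066)&(z<.095)&(np.hypot(x-.42,y-.26)<.08)
print(np.nanmax(P[m],0),np.nanmin(P[m],0))
go([.439,-.057,.2],56)
E
```

```text
time_s: 11.55
tcp_pos: [0.4237, 0.2591, 0.2008]
tcp_rot: [[0.186, 0.983, -0.001], [0.983, -0.186, -0.0], [-0.001, -0.001, -1.0]]
wrist_force: [0.2, 0.6, 0.1]
width: 0.0599
grasp_force: 0.0
[0.44106769 0.30294455 0.08393551] [0.40870625 0.21816587 0.06624296]
row [ 1.300e-02 -1.000e-03 -1.164e+00] [-0.3103  0.0704  0.0078] rows>= 6.2 t 11.6
```

```bash
python3 -m handwheel '0 0 -0.18 -0.05 0.01 -0.01 0.06;0 0 -0.36 -0.1 0.022 -0.02 0.06;0 0 -0.54 -0.15 0.034 -0.03 0.06;0 0 -0.72 -0.2 0.045 -0.03 0.06;0 0 -0.9 -0.25 0.057 -0.03 0.06;0 0 -1.08 -0.3 0.07 -0.03 0.06;0 0 -1.164 -0.31 0.07 -0.03 0.06;0 0 -1.164 -0.31 0.07 -0.03 0.06;0 0 -1.164 -0.31 0.07 -0.03 0.06'
python3 - <<'E'
from h import *
im,P=grab("wrist"); cv2.imwrite("pics/w3.png",im); np.savez("w3.npz",im=im,P=P)
z=P[...,2]; r=np.hypot(P[...,0]-.439,P[...,1]+.057)
m=(z>.047)&(z<.062)&(r<.045); print(m.sum(),line(P[m]),P[m][:,2].mean())
m=(z>.018)&(z<.027)&(r<.085); u=P[m][:,:2].astype(np.float32); print(cv2.minEnclosingCircle(u),cv2.minAreaRect(u*1000))
print(ctrl.state()["tcp_pos"],ctrl.state()["tcp_rot"],ctrl.state()["q"])
E
```

```text
time_s: 12.72
tcp_pos: [0.4352, -0.0578, 0.2297]
tcp_rot: [[-0.828, 0.561, -0.0], [0.561, 0.828, 0.0], [0.0, 0.0, -1.0]]
wrist_force: [0.5, 0.2, -0.3]
width: 0.06
grasp_force: 0.0
1070 (array([ 0.43748908, -0.05465313]), np.float64(146.7305494899529)) 0.05277477597792812
((0.43891534209251404, -0.05650974437594414), 0.08138058334589005) ((439.07861328125, -55.876609802246094), (131.53834533691406, 131.35589599609375), 4.887818336486816)
[ 0.43524501 -0.05752293  0.22973021] [[-8.28460611e-01  5.60047312e-01 -1.53578720e-04]
 [ 5.60047264e-01  8.28460614e-01  2.69206835e-04]
 [ 2.78002485e-04  1.37015917e-04 -9.99999952e-01]] [-2.53924232e-01 -3.55247493e-01  2.12176442e+00  2.26306012e-04
  1.37529202e+00 -1.23032165e+00]
```

View pics/w3.png

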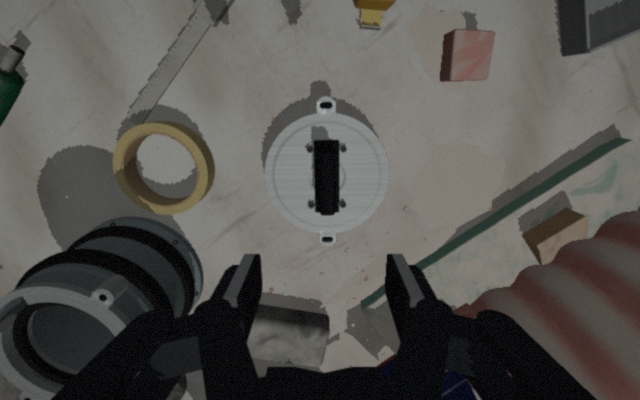

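The lid's ears are at (326,104) and (327,239), with the handle centred at (326,177). Before gripping I look at the drum from above, at the insertion yaw.

```bash
python3 - <<'E'
from h import *
P=np.load("w3.npz")["P"]; z=P[...,2]
for dr in(.07,.072):
  r=np.hypot(P[...,0]-.4389,P[...,1]+.0565); m=(z>.018)&(z<.027)&(r>dr)&(r<.085); print(line(P[m]))
go([.418,-.319,.31],97)
E
```

```text
(array([ 0.42440497, -0.04607688]), np.float64(146.66298696170296))
(array([ 0.42414114, -0.04591465]), np.float64(146.62821439444758))
row [ 0.    -0.    -0.717] [-0.1321 -0.2263 -0.0803] rows>= 4.4 t 12.775
```

```bash
python3 -m handwheel '0 0 -0.1 -0.02 -0.035 -0.05 0.06;0 0 -0.25 -0.046 -0.08 -0.08 0.06;0 0 -0.4 -0.074 -0.127 -0.08 0.06;0 0 -0.55 -0.103 -0.176 -0.08 0.06;0 0 -0.717 -0.132 -0.226 -0.08 0.06;0 0 -0.717 -0.132 -0.226 -0.08 0.06;0 0 -0.717 -0.132 -0.226 -0.08 0.06;0 0 -0.717 -0.132 -0.226 -0.08 0.06'
python3 - <<'E'
from h import *
im,P=grab("wrist"); cv2.imwrite("pics/w4.png",im); np.savez("w4.npz",im=im,P=P)
z=P[...,2]; r=np.hypot(P[...,0]-.418,P[...,1]+.319)
m=(z>.125)&(z<.136)&(r<.09); u=P[m][:,:2].astype(np.float32); print(m.sum(),P[m].mean(0),cv2.minEnclosingCircle(u))
print(ctrl.state()["tcp_pos"],ctrl.state()["q"])
E
```

```text
time_s: 13.78
tcp_pos: [0.4187, -0.318, 0.31]
tcp_rot: [[-0.992, -0.124, 0.0], [-0.124, 0.992, 0.0], [-0.0, 0.0, -1.0]]
wrist_force: [0.1, 0.7, -0.1]
width: 0.06
grasp_force: 0.0
5579 [ 0.4142966  -0.31777413  0.12941317] ((0.4163225591182709, -0.3179399073123932), 0.08071471005678177)
[ 0.41871066 -0.31806216  0.31007785] [-7.51824866e-01 -1.85000652e-01  1.85184724e+00  1.62343863e-04
  1.47442548e+00 -2.44748991e+00]
```

View pics/w4.png

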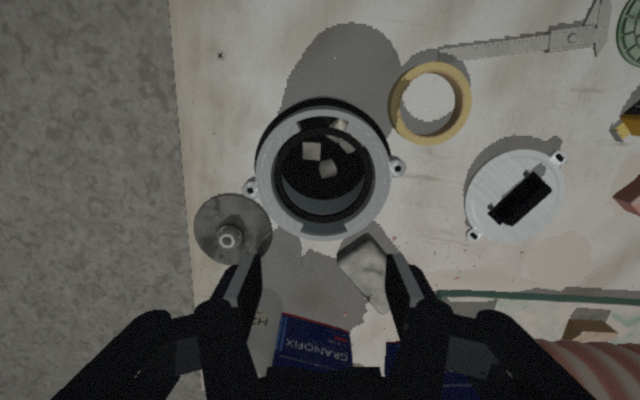

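The drum mouth is centred at (323,174) with chips inside. The bosses are at (250,189) and (397,166), and the gaps at (322,125) and (322,228). I fit its centre and yaw.

```bash
python3 - <<'E'
from h import *
from scipy.optimize import least_squares
def ring(n,c,zl,zh,R):
    P=np.load(n)["P"]; z=P[...,2]; c=np.array(c)
    for _ in range(4):
        r=np.hypot(P[...,0]-c[0],P[...,1]-c[1]); m=(z>zl)&(z<zh)&(r<R+.006); Q=P[m][:,:2]
        a=np.arctan2(*(Q-c).T[::-1]); b=((a+np.pi)/(2*np.pi)*120).astype(int)%120; rr=np.hypot(*(Q-c).T)
        E=np.array([Q[b==k][rr[b==k].argmax()] for k in range(120) if (b==k).any()])
        s=least_squares(lambda p:np.hypot(E[:,0]-p[0],E[:,1]-p[1])-p[2],[*c,R],loss="soft_l1",f_scale=.001).x; c=s[:2]
    return P,s
P,s=ring("w4.npz",[.4165,-.318],.126,.135,.066); print("drum",s)
z=P[...,2]; D=P[...,:2]-s[:2]; r=np.hypot(D[...,0],D[...,1]); m=(z>.122)&(z<.135)&(r>.07)&(r<.082); print("boss",m.sum(),line(P[m]))
a=np.degrees(np.arctan2(D[...,1],D[...,0])); m=(z>.124)&(z<.136)&(r>.053)&(r<.058)
h=np.histogram(a[m],bins=np.arange(-180,181,4))[0]; print([int(x) for x in np.arange(-180,180,4)[h<3]])
P,s=ring("w3.npz",[.439,-.0565],.018,.027,.066); print("lid",s)
E
```

```text
drum [ 0.41710927 -0.31765036  0.06597834]
boss 332 (array([ 0.41562265, -0.31522871]), np.float64(105.90768688856501))
[-180, -176, -172, -168, -164, -160, -156, -16, -12, -8, -4, 0, 4, 8, 12, 16, 20, 24, 28, 164, 168, 172, 176]
lid [ 0.43912514 -0.05575979  0.06578011]
```

```bash
python3 - <<'E'
from h import *
go([.439,-.056,.15],56.65)
E
```

```text
row [-0.     0.     0.707] [-0.0527  0.2575  0.1601] rows>= 4.9 t 13.825
```

```bash
python3 -m handwheel '0 0 0.14 -0.01 0.045 0 0.06;0 0 0.28 -0.02 0.1 0.01 0.06;0 0 0.42 -0.03 0.155 0.04 0.06;0 0 0.56 -0.042 0.21 0.08 0.06;0 0 0.7 -0.052 0.25 0.12 0.06;0 0 0.707 -0.0527 0.2575 0.16 0.06;0 0 0.707 -0.0527 0.2575 0.16 0.06;0 0 0.707 -0.0527 0.2575 0.16 0.06;0 0 0.707 -0.0527 0.2575 0.16 0.06'
python3 - <<'E'
from h import *
go([.439,-.056,.0495],56.65)
E
```

```text
time_s: 14.95
tcp_pos: [0.4404, -0.0583, 0.1525]
tcp_rot: [[-0.834, 0.552, 0.004], [0.552, 0.834, -0.001], [-0.004, 0.001, -1.0]]
wrist_force: [-0.7, -0.1, -0.1]
width: 0.06
grasp_force: 0.0
row [ 0.001  0.004 -0.003] [0.0029 0.001  0.103 ] rows>= 1.6 t 14.95
```

```bash
python3 -m handwheel '0 0 0 0.001 0.0005 0.04 0.06;0 0 0 0.001 0.0005 0.07 0.06;0 0 0 0.001 0.0005 0.07 0.06;0 0 0 0.001 0.0005 0.07 0.06'
python3 - <<'E'
from h import *
go([.439,-.056,.0495],56.65)
E
```

```text
time_s: 15.45
tcp_pos: [0.4397, -0.0572, 0.0819]
tcp_rot: [[-0.834, 0.552, 0.003], [0.552, 0.834, -0.001], [-0.003, 0.001, -1.0]]
wrist_force: [0.6, 0.0, 0.0]
width: 0.0606
grasp_force: 0.0
row [ 0.001  0.003 -0.002] [0.0014 0.0005 0.0324] rows>= 0.5 t 15.45
```

```bash
python3 -m handwheel '0 0.003 0 0.001 0.0005 0.02 0.06;0 0.003 0 0.001 0.0005 0.0325 0.06;0 0.003 0 0.001 0.0005 0.0325 0.06;0 0.003 0 0.001 0.0005 0.0325 0.03;0 0.003 0 0.001 0.0005 0.0325 0;0 0.003 0 0.001 0.0005 0.0325 0;0 0.003 0 0.001 0.0005 0.0325 0;0 0.003 0 0.001 0.0005 0.0325 0' 110
python3 -m handwheel '0 0 0 0 0 -0.01 0;0 0 0 0 0 -0.04 0;0 0 0 0 0 -0.09 0;0 0 0 0 0 -0.14 0;0 0 0 0 0 -0.18 0;0 0 0 0 0 -0.2 0;0 0 0 0 0 -0.2 0'
python3 - <<'E'
from h import *
go([.4171,-.3177,.235],97.5)
E
```

```text
time_s: 16.45
tcp_pos: [0.4385, -0.0556, 0.0484]
tcp_rot: [[-0.834, 0.551, -0.001], [0.551, 0.834, 0.001], [0.002, 0.0, -1.0]]
wrist_force: [-1.3, 0.2, 5.6]
width: 0.0138
grasp_force: 108.3
time_s: 17.32
tcp_pos: [0.4386, -0.0559, 0.2481]
tcp_rot: [[-0.834, 0.551, -0.001], [0.551, 0.834, 0.001], [0.001, 0.001, -1.0]]
wrist_force: [0.3, 0.2, -3.4]
width: 0.0138
grasp_force: 107.6
row [ 0.001 -0.001 -0.715] [-0.1264 -0.2303  0.0127] rows>= 4.2 t 17.325
```

```bash
python3 -m handwheel '0 0 -0.07 -0.01 -0.02 0 0;0 0 -0.2 -0.032 -0.06 0 0;0 0 -0.34 -0.058 -0.107 0 0;0 0 -0.48 -0.085 -0.155 0 0;0 0 -0.62 -0.11 -0.2 0 0;0 0 -0.7 -0.122 -0.224 0.005 0;0 0 -0.715 -0.126 -0.23 0.01 0;0 0 -0.715 -0.126 -0.23 0.01 0;0 0 -0.715 -0.126 -0.23 0.01 0;0 0 -0.715 -0.126 -0.23 0.01 0'
python3 - <<'E'
from h import *
go([.4171,-.3177,.190],97.5)
im,P=grab("wrist"); cv2.imwrite("pics/w5.png",im); np.savez("w5.npz",P=P)
z=P[...,2]; r=np.hypot(P[...,0]-.4171,P[...,1]+.3177); m=(z>.195)&(z<.22)&(r<.09)
print(m.sum(),P[m].mean(0),line(P[m]))
print(cv2.minEnclosingCircle(P[m][:,:2].astype(np.float32)))
im,P=grab("top"); np.savez("t5.npz",P=P,im=im)
E
```

```text
time_s: 18.58
tcp_pos: [0.4169, -0.3163, 0.2372]
tcp_rot: [[-0.991, -0.132, -0.002], [-0.132, 0.991, 0.002], [0.002, 0.002, -1.0]]
wrist_force: [-0.0, -0.5, -2.4]
width: 0.0139
grasp_force: 108.1
row [ 0.002 -0.002  0.001] [-0.0001 -0.0015  0.0472] rows>= 0.8 t 18.575
32021 [ 0.39489934 -0.31854363  0.21145399] (array([ 0.39489934, -0.31854363]), np.float64(97.40693964484755))
((0.41475653648376465, -0.31554263830184937), 0.07835175842046738)
```

View pics/w5.png

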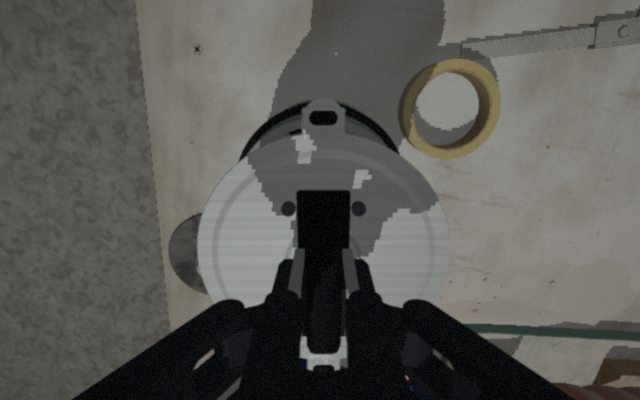

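The held lid fills the wrist view: ear at (322,118), flange edges at (198,245) and (447,245). I fit the flange circle to get the lid's offset in the grip.

```bash
python3 - <<'E'
from h import *
from scipy.optimize import least_squares
P=np.load("w5.npz")["P"]; z=P[...,2]; c=np.array([.417,-.316])
for _ in range(5):
    D=P[...,:2]-c; r=np.hypot(D[...,0],D[...,1]); a=np.degrees(np.arctan2(D[...,1],D[...,0])-np.radians(7.5)); a=(a+180)%360-180
    m=(abs(z-.2105)<.004)&(r<.0695)
    E=[]
    for k in range(-180,180,4):
        b=m&(a>=k)&(a<k+4)
        if b.sum()>20 and (abs(k+2)>75) and abs(k+2)<163:
            i=np.argmax(np.where(b,r,0)); E.append(P.reshape(-1,3)[i,:2])
    E=np.array(E); s=least_squares(lambda p:np.hypot(E[:,0]-p[0],E[:,1]-p[1])-.066,c,loss="soft_l1",f_scale=.001); c=s.x
print(c,len(E),np.abs(s.fun).mean(), P[m][:,2].mean())
# plane level
Q=P[m&(r<.06)&(r>.045)]; A=np.c_[Q[:,:2]-c,np.ones(len(Q))]; print(np.linalg.lstsq(A,Q[:,2],rcond=None)[0])
s=ctrl.state(); print(s["tcp_pos"],s["wrist_force"]); go([.4171,-.3177,.190],97.5)
E
```

```text
[ 0.4180623  -0.31547864] 44 0.000130325972082705 0.21133644056134795
[0.00082941 0.00177583 0.21145726]
[ 0.4168958  -0.31654577  0.2374245 ] [ 0.08741368 -0.11069342 -3.12676536]
row [ 0.001 -0.002  0.001] [-0.0001 -0.0012  0.0474] rows>= 0.8 t 18.675
```

```bash
python3 -m handwheel '0 0 0 0.0013 -0.002 0.02 0;0 0 0 0.0013 -0.002 0.04 0;0 0 0 0.0013 -0.002 0.05 0;0 0 0 0.0013 -0.002 0.057 0;0 0 0 0.0013 -0.002 0.061 0;0 0 0 0.0013 -0.002 0.061 0;0 0 0 0.0013 -0.002 0.061 0'
python3 -c "
from h import *
s=ctrl.state();print(s['wrist_force'],s['wrist_torque'],s['tcp_pos']);go([.4160,-.3187,.163],97.5)"
```

```text
time_s: 19.55
tcp_pos: [0.4157, -0.3195, 0.1767]
tcp_rot: [[-0.991, -0.131, -0.002], [-0.131, 0.991, 0.001], [0.002, 0.001, -1.0]]
wrist_force: [0.1, -0.1, -3.1]
width: 0.0135
grasp_force: 108.2
[ 0.09933641 -0.07955377 -3.08922636] [ 0.00352944  0.02217823 -0.05255879] [ 0.41569095 -0.31946955  0.17666413]
row [ 0.001 -0.002  0.   ] [-0.0004  0.0007  0.0137] rows>= 0.2 t 19.55
```

```bash
python3 -m handwheel '0 0 0 -0.0003 0.0005 0.003 0;0 0 0 -0.0003 0.0005 0.006 0;0 0 0 -0.0003 0.0005 0.009 0;0 0 0 -0.0003 0.0005 0.011 0;0 0 0 -0.0003 0.0005 0.0125 0;0 0 0 -0.0003 0.0005 0.0125 0;0 0 0 -0.0003 0.0005 0.0125 0'
python3 -c "
from h import *
s=ctrl.state();print(s['wrist_force'],s['wrist_torque'],s['tcp_pos'])"
```

```text
time_s: 20.42
tcp_pos: [0.4162, -0.3192, 0.1652]
tcp_rot: [[-0.991, -0.131, -0.001], [-0.131, 0.991, 0.0], [0.001, 0.0, -1.0]]
wrist_force: [-1.9, 2.0, 6.5]
width: 0.0139
grasp_force: 109.5
[-1.85458814  2.03588857  6.46673566] [0.33610858 0.31902134 0.0061334 ] [ 0.41619396 -0.31917695  0.16519929]
```

```bash
python3 -m handwheel '0 0 0 0 0 0.002 0;0 0 0 0 0 0.004 0;0 0 0 0 0 0.005 0;0 0 0 0 0 0.005 0;0 0 0 0 0 0.005 0'
python3 -c "
from h import *
s=ctrl.state();print(s['wrist_force'],s['wrist_torque'],s['tcp_pos'])"
```

```text
time_s: 21.05
tcp_pos: [0.4169, -0.3198, 0.1624]
tcp_rot: [[-0.991, -0.131, 0.001], [-0.131, 0.991, -0.001], [-0.0, -0.001, -1.0]]
wrist_force: [-3.5, 3.1, 14.6]
width: 0.014
grasp_force: 110.6
[-3.53016394  3.14836493 14.61650353] [0.66878486 0.60393215 0.02037715] [ 0.41688287 -0.31981271  0.16237926]
```

```bash
python3 -m handwheel '0 0 0 0.0007 0.001 0 0;0 0 0.15 0.0007 0.001 0 0;0 0 0.3 0.0007 0.0015 0 0;0 0 0.45 0.0007 0.0015 0 0;0 0 0.6 0.0007 0.002 0 0;0 0 0.75 0.0007 0.002 0 0;0 0 0.9 0.0007 0.0025 0 0;0 0 1.05 0.0007 0.003 0 0;0 0 1.2 0.0007 0.003 0 0;0 0 1.3 0.0007 0.003 0 0'
python3 -c "
from h import *
s=ctrl.state();print(s['wrist_force'],s['wrist_torque'],s['tcp_pos']);R=s['tcp_rot'];print(np.degrees(np.arctan2(R[1][1],R[0][1])))"
```

```text
time_s: 22.3
tcp_pos: [0.4164, -0.3177, 0.1624]
tcp_rot: [[-0.388, 0.921, 0.002], [0.921, 0.388, -0.004], [-0.004, 0.001, -1.0]]
wrist_force: [-0.8, -0.8, 10.7]
width: 0.0139
grasp_force: 110.2
[-0.75376536 -0.75188212 10.66046603] [0.25449934 0.24335474 0.19644992] [ 0.41637962 -0.31771011  0.16243296]
22.85621966299508
```

```bash
python3 -m handwheel '0 0 0.05 0 0 0.001 0;0 0 0.1 0 0 0.0015 0;0 0 0.13 0 0 0.0015 0;0 0 0.15 0 0 0.0015 0;0 0 0.15 0 0 0.0015 0;0 0 0.15 0 0 0.0015 0'
python3 - <<'E'
from h import *
s=ctrl.state();print(s['wrist_force'],s['wrist_torque'],s['tcp_pos']);R=s['tcp_rot'];print(np.degrees(np.arctan2(R[1][1],R[0][1])))
im,P=grab("wrist"); im2,P2=grab("top"); np.savez("w6.npz",P=P)
cv2.imwrite("pics/w6.png",np.hstack([cv2.resize(im[60:400,140:500],(400,400)),cv2.resize(im2[165:245,375:455],(400,400))]))
E
```

```text
time_s: 23.05
tcp_pos: [0.4172, -0.3184, 0.1624]
tcp_rot: [[-0.253, 0.968, 0.004], [0.968, 0.253, -0.006], [-0.007, 0.003, -1.0]]
wrist_force: [0.1, -0.8, 14.8]
width: 0.0139
grasp_force: 111.4
[ 0.07857319 -0.82005926 14.78033072] [0.29008745 0.21883723 1.04935372] [ 0.41721875 -0.31837104  0.16239794]
14.641299247632194
```

View pics/w6.png

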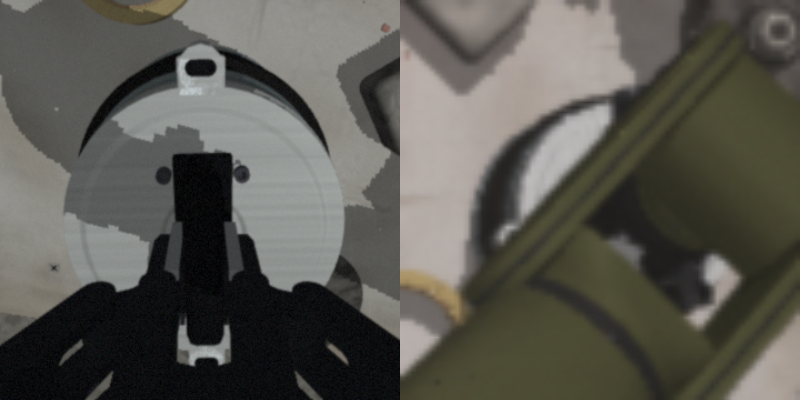

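The lid is at the stop: torque is 1.05 N·m, the yaw is within 1° of the bosses, it is flush with about 18 N of push, and the ear at (201,68) lies over its boss in line with the handle. I let it settle and hand in.

```bash
python3 -m handwheel '0 0 0 0 0 0 0;0 0 0 0 0 0 0;0 0 0 0 0 0 0;0 0 0 0 0 0 0'
python3 -c "
from rig import ctrl
print(ctrl.hand_in())"
```

```text
time_s: 23.65
tcp_pos: [0.4172, -0.3183, 0.1624]
tcp_rot: [[-0.253, 0.968, 0.004], [0.967, 0.253, -0.006], [-0.007, 0.003, -1.0]]
wrist_force: [0.6, -0.4, 15.6]
width: 0.0139
grasp_force: 111.4
the job is handed in; nothing more can be done
None
```

I handed the job in at 23.7 s, but no verdict came back: by my readings the chips are in the drum, the tray is back upright, and the lid is turned to its stops and held flush by the handle.

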